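# Snug up a hold-down clamp with a ratchet wrench

## Task

Take the ratchet wrench off the bench, fit its square socket fully down over the square head of the clamp screw, and swing the handle back and forth - driving clockwise seen from above, letting the ratchet click freely on each return - until the screw bears down on the aluminium block and is snug at about 0.8 newton-metres (not much less, and never above 1.2), felt as about 7 newtons at the middle of the grip. Leave the wrench sitting on the screw head, and leave the other loose things on the bench where they are.

Things in the scene. Friction and masses are not known exactly. Their poses are not given: they have to be found in the camera images.
- wrench_grip (a point): Middle of the black ribbed grip of the loose steel ring-type ratchet wrench (0.2 to 0.35 kg, 211 mm long) that lies flat, right side up, on the bench. The grip is a straight bar 100 long, 20 wide, 19 mm high; this point is half-way up, 10 mm above the underside. x points along the handle to the ring, whose centre is 115 mm away; z up.
- socket (a point): Centre of the square socket in the wrench's ring, at the underside (same point as wrench). A through hole 21.6 mm square, 20 mm deep, in an insert that turns in the ring by the ratchet; its flats are parallel to this point's x and y axes, so it fits the head every 90 degrees.
- insert (a joint): How far the socket has slipped round in the ring, rad: 0 at the start, grows by 0.42 with each click of a return stroke, hardly changes while driving.
- wrench: The wrench: ring 60 mm across, 20 mm thick. Origin at the ring's centre on its underside; x from handle to ring, z up. On the screw head: turned clockwise seen from above it drives the socket; turned back it clicks over with under 0.06 N m, a tooth every 24 degrees, then has up to 24 degrees (plus 10 of play on the head) of lost motion before it drives.
- screw: Upright screw of the hold-down clamp; origin at its lower tip, z up along its axis. A round collar 40 mm across lies 55 to 61 mm above the tip, the square head above that. The clamp (grey C-shaped column and arm, top 79 mm high, on a dark 140 x 100 mm base plate, screw at the arm's end nearest the robot) is bolted down and cannot move.
- screw_head (a point): Foot of the square head, on the axis at the collar's top face, 101 mm above the bench at the start. Head 20 mm square, flats parallel to this point's x and y, rising 24 mm above this point, its top 4 mm tapered to 15.6 mm. With the wrench fully down the socket's point is here. It sinks about 2 mm per radian of tightening.
- part: The fixed aluminium block under the screw, 56 x 60 mm, 26 mm high, its foot let into the base plate to a depth that differs each time, so the height of its top is not known beforehand. Origin at the centre of its underside.
- tape_roll: Loose roll of tape, 66 mm across, 13 mm high, lying on the bench; origin at the centre of its underside. Leave alone.
- flux_tin: Loose small round tin, 34 mm across, 22 mm high; origin at the centre of its underside. Leave alone.
- parts_dish: Loose shallow round dish of small parts, 67 mm across, 16 mm high; origin at the centre of its underside. Leave alone.
- screw_lift (a joint): How far the screw has sunk, m; 0 at the start, +0.002 per radian of tightening (clockwise from above). It runs with a steady drag of 0.15 N m and stays where left. After 5 to 7.5 mm (differs each time) the tip meets the block and the torque climbs steadily, to 0.8 N m within about another 0.5 to 0.9 rad. Judge it while turning: when the hand stops, the felt torque drops.

How it is judged:
By the outcome, as a careful person would: the job done as asked, in the order asked, and still so for the second after the job is handed in, with the robot touching nothing.
It also fails if it takes over 72 s, if anything falls off the work surface, if the arm or the gripper's body presses on something with over 40 N, if the wrist force passes 120 N, or if a joint passes its speed limit or range.

## Robot

A 6-joint arm with a two-finger parallel gripper is mounted at the origin on a cart in front of the work surface, level with it; the furniture and walls round the work are solid. World frame = base frame: x ahead of the robot, y to its left, z up, the work surface at z = 0. Lengths are in m, angles in rad, forces in N, time in s.
With the tool pointing down it reaches from about 0.25 to 0.85 m from the base axis. Payload 12.5 kg.
Tool frame: the origin (TCP) lies on the front face of the gripper's body, between the roots of the fingers; the fingertips stand manip.nose_length ahead of it and the grasp point (between the pads) lies 65 mm ahead of it (manip.nose_length is the distance from the TCP to the fingertips, in m); x points along the fingers, z is the direction in which the jaws open and shut, and the axes are right-handed (so a half turn about x gives the same grasp; the last joint's range is limited). The gripper opens to 93 mm and grips with 3 to 60 N. Pads are 15 mm wide; open, the fingers measure 128 mm over their backs; the gripper's body (75 mm by 188 mm) begins 65 mm behind the grasp point.
Start: joints at [-1.276, 0.351, 1.652, -0, 1.139, -0.085], TCP at [0.204, -0.511, 0.303] pointing down, gripper open.
Joint ranges: [-2.75, 2.75], [-0.79, 2.1], [0.01, 2.65], [-1.57, 4.71], [0.07, 3.14], [-2.87, 2.87]. Speed limits (rad/s): [2.22, 2.22, 2.79, 3.14, 3.14, 3.14].

## Interface

Orientations are given as a rotation vector (axis times angle).
In Python, from plant import manip gives the robot as it stands.
- The arm moves only by the tool carry_out, never from a script. Its argument "commands" is a list that holds one entry, the list of rows, each a list of 4 numbers: the shift along the tool's x, y, z in mm, then the turn about the tool's x in rad. In form: [[[dx, dy, dz, twist], ...]]. A call has 1 to 5 rows; each row shifts and turns the pose as measured when the row begins, along the tool's axes as they then stand; what a row does not reach is not made up. A row lasts 1/12 s, in which the tool goes at most 41.7 mm and 7.16 degrees, less where a joint would pass 70% of its speed; a pose out of reach is approached as far as the arm can. A call with a gripper value outside its range is refused whole. "hand" is the finger opening in mm, from 0 to 93, set as the call begins (left out, the last holds). The fingers move at their own pace and stop on an object; "force" is the grip in N (left out, the last holds). Time passes only in rows, so rows that do not move let the fingers close. It gives the time, the measured TCP pose, the force and the opening at its end, in the units of the state.
- manip.read_state(): the state, without advancing time (a new reading comes with each control period).
- manip.capture(name): name is "scene" or "top" or "wrist"; returns (picture, depth): 384x512x3 uint8, red, green, blue; 384x512 float32, m along the optical axis (not along the pixel's ray), 0 where there is no reading.
- manip.camera_model(name): a dict with "K" (3x3 intrinsics, pixels), "R" (3x3) and "t" (3): a world point X has camera coordinates R X + t. Camera axes: x right, y down, z forward; pixel columns grow to the right and rows downward; lengths in m; the calibration is good to about 2 mm. A picture is of the moment at which its call begins: read the wrist's pose just before it. camera_model takes no time and is no camera call; for the wrist camera it gives the pose at the moment of the call.
- manip.sign_off(): hands the job in, once; it reports no verdict.
The state is a dict: "t": time; "joints": joint angles; "dq": joint speeds; "effort": joint torques, N m; "tool_pos": TCP position; "eef_rot": TCP orientation; "force": force on the tool from outside, world axes, zero at the start; "ft_torque": the same for the moment, N m; "grip_width": opening from 0.0 (shut) to 1.0 (fully open).
Only numpy, scipy, OpenCV 4.12 (cv2) and the standard library are available. Lean on these libraries where they do the work, as an engineer would, in place of code of your own. Each camera call takes 0.05 s, during which the arm holds its last target. There are 200 camera calls.

## Working session

There is one attempt and no reset: what is moved stays moved. The work goes in short steps, Python scripts to look and compute and a tool call to move; the robot and the scene stay as the last step left them, time stands still between calls to the robot, and variables do not carry over. Pictures are saved under pics/ and viewed, about 8 in all and at most 12, crops included, and the job is handed in when it is done.

Besides the shell and the picture viewer there is one more tool, called in YAML: its name, and indented under it one key for each argument. carry_out: Moves the arm, as the interface text tells. Its arguments: {"type":"object","properties":{"commands":{"type":"array"},"hand":{"type":"number"},"force":{"type":"number"}},"required":["commands"]}

```bash
ls; mkdir -p pics
cat > h.py <<'E'
import numpy as np, cv2
from scipy.spatial.transform import Rotation as Ro
from plant import manip
def cast(c,u,v,z):
    K,R,t=[np.array(c[k]) for k in('K','R','t')]
    d=R.T@np.linalg.inv(K)@np.array([u,v,1.]); o=-R.T@t
    return o+d*(z-o[2])/d[2]
def pts(c,D):
    K,R,t=[np.array(c[k]) for k in('K','R','t')]
    v,u=np.mgrid[:D.shape[0],:D.shape[1]]
    P=np.stack([u,v,np.ones_like(u)],-1)@np.linalg.inv(K).T*D[...,None]
    return (P-t)@R
def proj(c,X):
    K,R,t=[np.array(c[k]) for k in('K','R','t')]
    p=K@(R@np.array(X)+t); return p[:2]/p[2]
E
python3 - <<'E'
from h import *
s=manip.read_state(); print({k:np.round(v,3) for k,v in s.items()}, manip.nose_length)
for n in('top','scene'):
    I,D=manip.capture(n); np.savez('pics/%s0.npz'%n,I=I,D=D)
    cv2.imwrite('pics/%s0.png'%n,I[:,:,::-1]); c=manip.camera_model(n); print(n,np.round(-np.array(c['R']).T@c['t'],3),np.round(c['K'],1).tolist(),np.round(c['R'],2).tolist())
a=cv2.imread('pics/top0.png');cv2.imwrite('pics/top0b.png',cv2.resize(a,(800,600)))
E
```

```text
pics
{'t': np.float64(0.0), 'joints': array([-1.276,  0.351,  1.652, -0.   ,  1.139, -0.085]), 'dq': array([ 0.   , -0.   ,  0.001,  0.002, -0.   , -0.   ]), 'effort': array([-1.0000e-03, -4.9733e+01, -2.8526e+01,  7.0000e-02,  2.6000e-02,
       -0.0000e+00]), 'tool_pos': array([ 0.204, -0.511,  0.302]), 'eef_rot': array([ 0.926,  1.366, -0.925]), 'force': array([ 0.535,  0.243, -0.012]), 'ft_torque': array([ 0.041, -0.016, -0.027]), 'grip_width': np.float64(1.003)} 0.0841
top [ 0.461 -0.078  0.923] [[436.1, 0.0, 255.6], [0.0, 436.1, 190.3], [0.0, 0.0, 1.0]] [[0.02, -1.0, -0.01], [-1.0, -0.02, -0.1], [0.1, 0.01, -1.0]]
scene [0.047 0.621 0.534] [[432.2, 0.0, 251.5], [0.0, 432.2, 183.8], [0.0, 0.0, 1.0]] [[-0.81, -0.58, 0.02], [-0.27, 0.35, -0.9], [0.52, -0.73, -0.44]]
```

View pics/top0b.png

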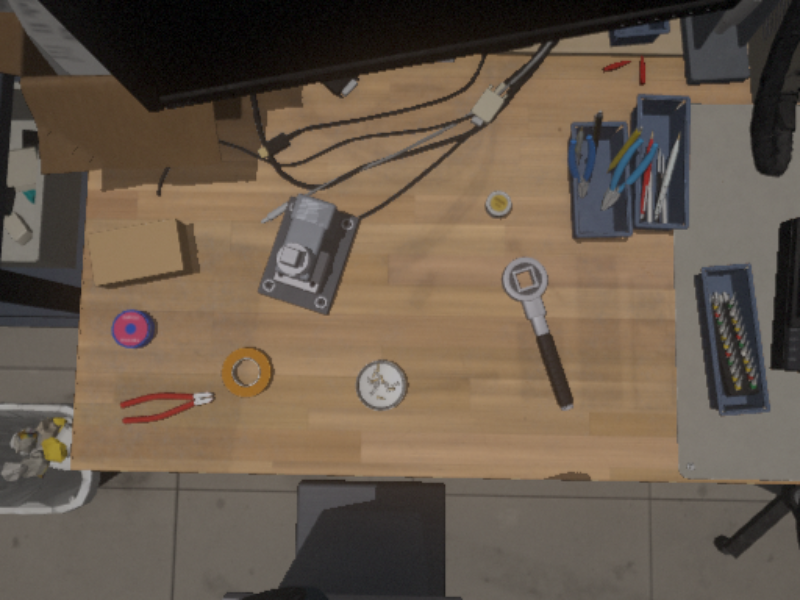

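View pics/scene0.png

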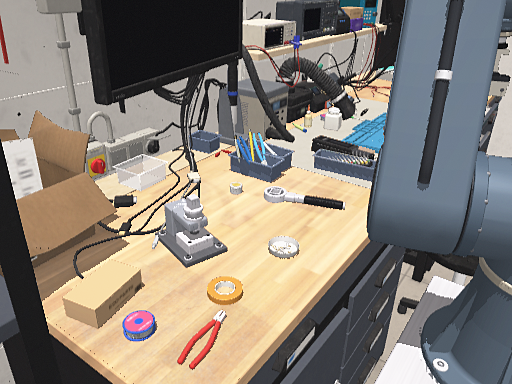

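The top view shows the screw head near (292,258) of the 800-wide picture, the wrench ring at (525,280) and the grip at (553,370). The dish, tape and tin are clear of the wrench.

Run:
```python
from h import *
d=np.load('pics/top0.npz');I,D=d['I'],d['D'];c=manip.camera_model('top');P=pts(c,D)
g=I.max(2)
# grip
m=np.zeros(g.shape,np.uint8);r=(slice(208,268),slice(335,375));m[r]=(g[r]<75)
ct=max(cv2.findContours(m,0,1)[0],key=cv2.contourArea);rc=cv2.minAreaRect(ct)
W=np.array([cast(c,u,v,.019)[:2] for u,v in cv2.boxPoints(rc)]);print('grip',rc,W.mean(0),[np.linalg.norm(W[i]-W[i-1]) for i in range(4)])
print('grip z',np.median(P[...,2][m>0]))
# ring: height mask
z=P[...,2]
m=np.zeros(g.shape,np.uint8);r=(slice(155,205),slice(315,358));m[r]=((z[r]>.010)&(z[r]<.04))
vv,uu=np.nonzero(m);print('ring n',len(vv),P[vv,uu].min(0),P[vv,uu].max(0))
X=P[m>0];print(np.median(X[:,2]))
# clamp height map
r=(slice(120,205),slice(160,235))
zz=z[r]
for lo,hi in((.118,.13),(.095,.107),(.07,.085)):
    q=(zz>lo)&(zz<hi);X=P[r][q];print(lo,len(X),X.mean(0) if len(X) else 0,X.min(0),X.max(0))
cr=lambda a,b,n,s:cv2.imwrite(n,cv2.resize(I[a,b][:,:,::-1],None,fx=s,fy=s,interpolation=2))
A=cv2.resize(I[120:205,160:240],(480,510),interpolation=2);B=cv2.resize(I[155:240,310:360],(300,510),interpolation=2)
cv2.imwrite('pics/cr0.png',np.hstack([A,B])[:,:,::-1])
# monitor lowest heights
q=(P[...,0]>.45)&(z>.2)&(z<.9);print('high things',q.sum(),P[q].min(0),P[q].max(0))
for xx in np.arange(.4,.9,.05):
    q=(abs(P[...,0]-xx)<.025)&(z>.15);print(round(xx,2),q.sum(),P[q].min(0).round(2) if q.any() else '',P[q].max(0).round(2) if q.any() else '')
```

```text
grip ((354.6500244140625, 236.45001220703125), (47.434165954589844, 10.435516357421875), 71.56504821777344) [ 0.45613668 -0.27368715] [np.float64(0.09639700703263142), np.float64(0.021657594058683), np.float64(0.09644976413923641), np.float64(0.021438773532151192)]
grip z 0.01797028781704733
ring n 719 [ 0.52216212 -0.26270481  0.01008625] [ 0.60400352 -0.20494245  0.02338614]
0.018846990537258124
0.118 121 [0.58501689 0.06190416 0.12424413] [0.57353594 0.05083364 0.11838246] [0.59784931 0.07408132 0.12915615]
0.095 204 [0.58362907 0.0605306  0.1012406 ] [0.56660953 0.04304492 0.09555536] [0.60560811 0.08162692 0.10678778]
0.07 956 [0.62696299 0.04722057 0.0784395 ] [0.56098381 0.01521952 0.07004733] [0.67192016 0.08828677 0.08499066]
high things 17748 [ 0.68539029 -0.49460977  0.20001916] [0.85712974 0.358905   0.51228592]
0.4 0  
0.45 764 [ 0.46 -0.08  0.92] [ 0.46 -0.08  0.92]
0.5 0  
0.55 0  
0.6 0  
0.65 0  
0.7 9743 [ 0.69 -0.04  0.31] [0.72 0.16 0.51]
0.75 6678 [ 0.73 -0.5   0.15] [0.77 0.38 0.45]
0.8 2536 [ 0.78 -0.51  0.15] [0.82 0.4  0.36]
0.85 894 [ 0.83 -0.47  0.15] [0.87 0.41 0.27]
```

View pics/cr0.png

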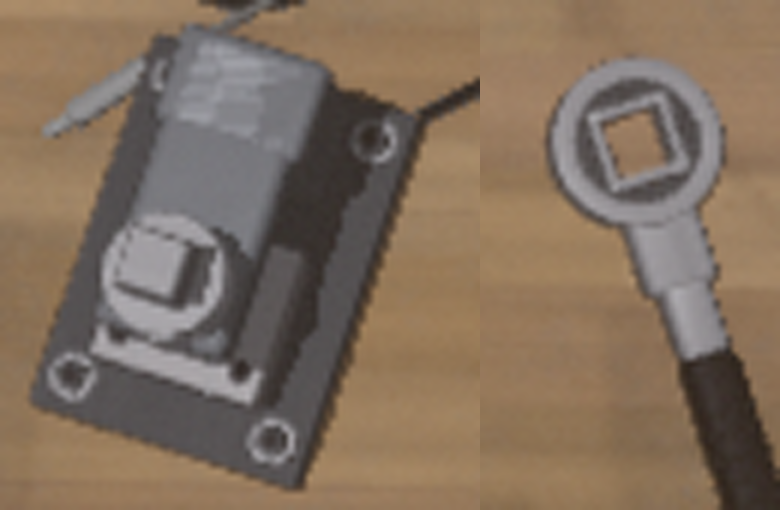

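```bash
cat >> h.py <<'E'
def go(x,y,z,yaw=None):
    """tool-axis shift (mm) and twist to reach TCP xyz with tool down; yaw = world angle of the tool z axis"""
    s=manip.read_state();R=Ro.from_rotvec(s['eef_rot']).as_matrix();p=np.array(s['tool_pos'])
    d=R.T@(np.array([x,y,z])-p)*1000
    y0=np.arctan2(R[1,2],R[0,2]);tw=0 if yaw is None else -((yaw-y0+np.pi)%(2*np.pi)-np.pi)
    print('t',round(float(s['t']),2),'p',p.round(4),'yaw %.1f'%np.degrees(y0),'tilt x',R[:,0].round(3),'j6 %.2f j1 %.2f'%(s['joints'][5],s['joints'][0]),'w',round(float(s['grip_width']),3),'F',np.round(s['force'],1),'M',np.round(s['ft_torque'],2))
    print('shift',d.round(1),'twist %.3f'%tw,'rows>=',np.ceil(max(np.linalg.norm(d)/41.7,abs(tw)/.125)))
E
python3 - <<'E'
from h import *
c=manip.camera_model('top')
for u,v in((335.8,178.7),):print('ring',cast(c,u,v,.02))
d=np.load('pics/top0.npz');I,D=d['I'],d['D'];P=pts(c,D);z=P[...,2]
m=np.zeros(z.shape,np.uint8);r=(slice(120,205),slice(160,235));m[r]=(z[r]>.116)
ct=max(cv2.findContours(m,0,1)[0],key=cv2.contourArea);rc=cv2.minAreaRect(ct);W=np.array([cast(c,u,v,.125)[:2] for u,v in cv2.boxPoints(rc)]);e=W-np.roll(W,1,0)
print('head',W.mean(0),np.linalg.norm(e,axis=1),np.degrees(np.arctan2(e[:,1],e[:,0]))%90)
w=manip.camera_model('wrist');Rw=np.array(w['R']);s=manip.read_state();Rt=Ro.from_rotvec(s['eef_rot']).as_matrix()
print('cam in tool',Rt.T@(-Rw.T@np.array(w['t'])-s['tool_pos']),'\n',(Rw@Rt).round(2))
g=np.array([.456,-.274]);rr=cast(c,335.8,178.7,.02)[:2];print(np.linalg.norm(rr-g),np.degrees(np.arctan2(*(rr-g)[::-1])))
go(.48,-.267,.30,None)
E
```

```text
ring [ 0.57474802 -0.23483813  0.02      ]
head [0.58468627 0.06155074] [0.02061921 0.0200049  0.02066488 0.01998401] [72.48782361 73.61326376 72.43224608 73.48350179]
cam in tool [-0.08044214  0.07056203 -0.00076202] 
 [[ 0.   -0.    1.  ]
 [-0.25 -0.97 -0.  ]
 [ 0.97 -0.25 -0.  ]]
0.12503897129858277 18.252022656466355
t 0.1 p [ 0.2039 -0.5106  0.3023] yaw -68.2 tilt x [-0.     0.001 -1.   ] j6 -0.08 j1 -1.28 w 0.996 F [1.3 1.5 0.5] M [-0.02  0.04  0.  ]
shift [   2.4  346.8 -123.9] twist 0.000 rows>= 9.0
```

carry_out:
  commands:
    - [[0,36,-13,0.012],[0,36,-13,0.012],[0,36,-13,0.012],[0,36,-13,0.012],[0,36,-13,0.012]]
  hand: 60

```text
t: 0.52
tool_pos: [0.3501, -0.3863, 0.3005]
eef_rot: [0.981, 1.342, -0.98]
force: [0.4, -0.4, 1.1]
grip_width: 0.689
```

carry_out:
  commands:
    - [[10,36,-13,0.012],[10,36,-13,0],[10,36,-13,0],[10,36,-13,0],[10,36,-13,0]]

```text
t: 0.93
tool_pos: [0.5097, -0.2643, 0.2501]
eef_rot: [0.99, 1.334, -0.991]
force: [0.6, -1.0, -0.2]
grip_width: 0.647
```

Run:
```python
from h import *
go(.479,-.265,.25,np.radians(-72))
```

```text
t 0.93 p [ 0.5097 -0.2643  0.2501] yaw -73.2 tilt x [-0.001 -0.    -1.   ] j6 0.72 j1 -0.56 w 0.647 F [ 0.6 -1.  -0.2] M [-0.06  0.03 -0.04]
shift [  0.1 -29.6  -8.2] twist -0.021 rows>= 1.0
```

carry_out:
  commands:
    - [[0,-20,-8,-0.021],[0,-9,0,0],[0,0,0,0]]

```text
t: 1.18
tool_pos: [0.4835, -0.2591, 0.2456]
eef_rot: [0.969, 1.352, -0.968]
force: [-0.5, -0.7, -0.0]
grip_width: 0.641
```

Run:
```python
from h import *
go(.479,-.265,.25,np.radians(-72))
c=manip.camera_model('wrist');I,D=manip.capture('wrist');np.savez('pics/w1.npz',I=I,D=D,**c)
P=pts(c,D);z=P[...,2]
cv2.imwrite('pics/w1.png',I[:,:,::-1])
m=((z>.012)&(z<.03)&(abs(P[...,0]-.52)<.13)&(abs(P[...,1]+.25)<.08)).astype(np.uint8)
ct=max(cv2.findContours(m,0,1)[0],key=cv2.contourArea);print('area',cv2.contourArea(ct),cv2.minAreaRect(ct))
cv2.imwrite('pics/m1.png',m*255)
```

```text
t 1.18 p [ 0.4835 -0.2591  0.2456] yaw -71.5 tilt x [-0.005  0.004 -1.   ] j6 0.67 j1 -0.58 w 0.641 F [-0.5 -0.7 -0. ] M [0.01 0.03 0.02]
shift [-4.4 -6.1  4.1] twist 0.009 rows>= 1.0
area 5827.5 ((268.0, 151.5), (62.0, 207.0), 0.0)
```

View pics/w1.png

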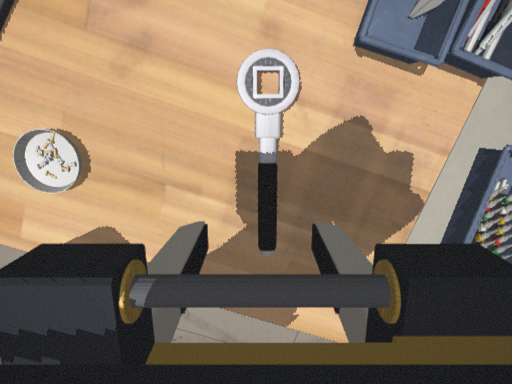

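The wrench lies square in the wrist view, with the socket centre at about (269,82) and the grip along column 268, rows 163–252. The fingers straddle it slightly off-centre.

Run:
```python
from h import *
f=np.load('pics/w1.npz');c={k:f[k] for k in'KRt'};I,D=f['I'],f['D'];P=pts(c,D);z=P[...,2]
m=np.zeros(z.shape,np.uint8);m[45:120,230:310]=((I[45:120,230:310].max(2)>=0)&(z[45:120,230:310]>.009))
ct=max(cv2.findContours(m[:112],0,1)[0],key=cv2.contourArea);(u,v),r=cv2.minEnclosingCircle(ct);R=cast(c,u,v,.02);print('ring',u,v,r,R)
g=I.max(2);m=np.zeros(z.shape,np.uint8);m[155:250,255:282]=g[155:250,255:282]<60
rc=cv2.minAreaRect(max(cv2.findContours(m,0,1)[0],key=cv2.contourArea));print(rc)
G=cast(c,*rc[0],.019);print('grip',G)
a=np.arctan2(*(R-G)[1::-1]);print('yaw',np.degrees(a),np.linalg.norm((R-G)[:2]))
T=R-.100*np.array([np.cos(a),np.sin(a),0]);print(T)
go(T[0],T[1],.0865,a-np.pi/2)
```

```text
ring 267.0187683105469 81.1423110961914 33.15692901611328 [ 0.57584359 -0.23340103  0.02      ]
((267.0, 206.0), (86.0, 18.0), 90.0)
grip [ 0.45950801 -0.27314107  0.019     ]
yaw 18.860078800481638 0.1229359105815815
[ 0.48121251 -0.26572685  0.02      ]
t 1.23 p [ 0.4837 -0.2594  0.2459] yaw -71.5 tilt x [-0.005  0.004 -1.   ] j6 0.67 j1 -0.58 w 0.648 F [0.2 0.2 0.2] M [-0.03  0.03  0.02]
shift [159.4  -3.9   6. ] twist -0.007 rows>= 4.0
```

carry_out:
  commands:
    - [[35,-2,3,-0.007],[35,-2,3,0],[35,0,0,0],[25,0,0,0],[15,0,0,0]]

```text
t: 1.65
tool_pos: [0.4837, -0.274, 0.1031]
eef_rot: [0.971, 1.331, -0.969]
force: [0.5, 0.3, 0.9]
grip_width: 0.648
```

Run:
```python
from h import *
go(.4812,-.2657,.0865,np.radians(-71.3))
```

```text
t 1.65 p [ 0.4837 -0.274   0.1031] yaw -71.7 tilt x [ 0.01  -0.006 -1.   ] j6 0.65 j1 -0.60 w 0.648 F [0.5 0.3 0.9] M [-0.03 -0.03  0.01]
shift [16.5  0.1 -8.8] twist -0.008 rows>= 1.0
```

carry_out:
  commands:
    - [[0,0,0,0],[5,0,-4,0],[5,0,-4,0],[4,0,0,0],[0,0,0,0]]

```text
t: 2.07
tool_pos: [0.4806, -0.2691, 0.0886]
eef_rot: [0.976, 1.328, -0.974]
force: [0.4, 0.3, 0.2]
grip_width: 0.644
```

Run:
```python
from h import *
go(.4812,-.2657,.0865,np.radians(-71.3))
```

```text
t 2.07 p [ 0.4806 -0.2691  0.0886] yaw -72.1 tilt x [ 0.011 -0.006 -1.   ] j6 0.66 j1 -0.60 w 0.644 F [0.4 0.3 0.2] M [ 0.02  0.02 -0.01]
shift [ 2.1  1.6 -3. ] twist -0.015 rows>= 1.0
```

carry_out:
  commands:
    - [[2,0,-3,-0.014],[0,0,0,0],[0,0,0,0]]

```text
t: 2.32
tool_pos: [0.4804, -0.2664, 0.0883]
eef_rot: [0.963, 1.33, -0.962]
force: [0.5, 0.4, -1.2]
grip_width: 0.645
```

carry_out:
  commands:
    - [[0,0,0,0],[0,0,0,0],[0,0,0,0],[0,0,0,0],[0,0,0,0]]
  hand: 10
  force: 60

```text
t: 2.73
tool_pos: [0.481, -0.2666, 0.0893]
eef_rot: [0.963, 1.329, -0.961]
force: [-0.2, 0.3, 1.5]
grip_width: 0.335
```

carry_out:
  commands:
    - [[0,0,0,0],[0,0,0,0],[0,0,0,0]]

```text
t: 2.98
tool_pos: [0.481, -0.2666, 0.0894]
eef_rot: [0.963, 1.329, -0.961]
force: [0.5, 0.9, -0.2]
grip_width: 0.21
```

Run:
```python
from h import *
go(.4812,-.2657,.0865,np.radians(-71.3))
```

```text
t 2.98 p [ 0.481  -0.2666  0.0894] yaw -71.2 tilt x [ 0.015 -0.009 -1.   ] j6 0.65 j1 -0.59 w 0.21 F [ 0.5  0.9 -0.2] M [ 0.06 -0.    0.05]
shift [ 2.8  0.5 -0.8] twist 0.001 rows>= 1.0
```

carry_out:
  commands:
    - [[0,0,0,0],[-10,0,0,0],[-20,0,0,0],[-20,0,0,0],[-20,0,0,0]]

```text
t: 3.4
tool_pos: [0.4775, -0.2645, 0.1584]
eef_rot: [0.964, 1.34, -0.963]
force: [0.1, -0.8, -3.0]
grip_width: 0.209
```

carry_out:
  commands:
    - [[-30,0,0,0],[-30,0,0,0],[-30,0,0,0],[0,0,0,0],[0,0,0,0]]

```text
t: 3.82
tool_pos: [0.476, -0.2636, 0.2581]
eef_rot: [0.963, 1.337, -0.963]
force: [-1.2, 0.3, -3.7]
grip_width: 0.21
```

Run:
```python
from h import *
go(.47,.06,.24,None)
c=manip.camera_model('wrist');I,D=manip.capture('wrist');np.savez('pics/w2.npz',I=I,D=D,**c)
cv2.imwrite('pics/w2.png',I[:,:,::-1])
```

```text
t 3.82 p [ 0.476  -0.2636  0.2581] yaw -71.2 tilt x [ 0.007 -0.005 -1.   ] j6 0.65 j1 -0.59 w 0.21 F [-1.2  0.3 -3.7] M [ 0.02  0.15 -0.02]
shift [  16.4   98.4 -308.4] twist 0.000 rows>= 8.0
```

View pics/w2.png

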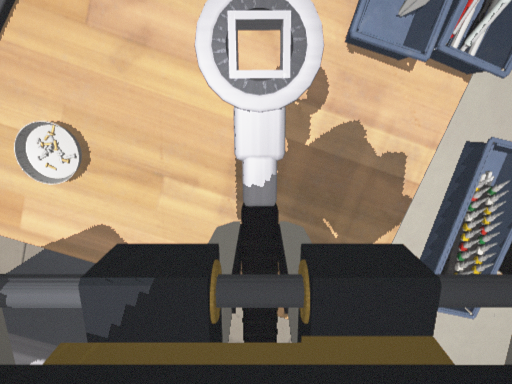

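Run:
```python
from h import *
f=np.load('pics/w2.npz');c={k:f[k] for k in'KRt'};I,D=f['I'],f['D'];P=pts(c,D)
s=manip.read_state();Rt=Ro.from_rotvec(s['eef_rot']).as_matrix();Q=(P-s['tool_pos'])@Rt
zone=np.zeros(D.shape,bool);zone[:110,190:330]=True
q=zone&(Q[...,0]<.12)&(D>0);X=Q[q]
md=np.median(X[:,0]);X=X[abs(X[:,0]-md)<.004]
A=np.c_[X[:,1:],np.ones(len(X))];k=np.linalg.lstsq(A,X[:,0],rcond=None)[0];print('top med',md,'plane x=ay+bz+c',k,len(X))
m=np.uint8(q);cs=cv2.findContours(m,cv2.RETR_CCOMP,1);
for ct,h in zip(cs[0],cs[1][0]):
    if cv2.contourArea(ct)>300: print(cv2.contourArea(ct),cv2.boundingRect(ct),cv2.minAreaRect(ct),h)
# circle fit of outer contour in tool coordinates
ct=max(cs[0],key=cv2.contourArea)[:,0];ct=ct[(ct[:,1]>2)&(ct[:,1]<90)]
K=c['K'];Rc=c['R']@Rt;tc=c['R']@s['tool_pos']+c['t']
Z=[]
for u,v in ct:
    d=Rc.T@np.linalg.inv(K)@[u,v,1.];o=-Rc.T@tc;x=k@[d[1]*0+.1,0,1];Z.append(o+d*(x-o[0])/d[0])
Z=np.array(Z)[:,1:];B=np.c_[2*Z,np.ones(len(Z))];w=np.linalg.lstsq(B,(Z**2).sum(1),rcond=None)[0];print('centre y,z',w[:2],'R',np.sqrt(w[2]+w[:2]@w[:2]))
h=[x for x,hh in zip(cs[0],cs[1][0]) if hh[3]>=0 and cv2.contourArea(x)>300]
for x in h:
    for p in cv2.boxPoints(cv2.minAreaRect(x)):
        d=Rc.T@np.linalg.inv(K)@[*p,1.];o=-Rc.T@tc;print((o+d*(k[2]+k[0]*.1-o[0])/d[0]).round(4))
```

```text
top med 0.07322629959057822 plane x=ay+bz+c [0.02049854 0.01235978 0.0712211 ] 9720
11978.0 (195, 0, 129, 110) ((259.0, 54.5), (109.0, 128.0), 90.0) [-1 -1  1 -1]
1741.0 (237, 30, 44, 42) ((258.5, 50.499996185302734), (42.99999237060547, 40.99999237060547), 0.0) [32 30 -1  0]
centre y,z [ 0.09858177 -0.0013803 ] R 0.02923577420685119
[ 0.0733  0.0878 -0.0116]
[ 0.0733  0.1052 -0.0113]
[0.0733 0.1052 0.0081]
[0.0733 0.0878 0.0084]
```

Run:
```python
from h import *
go(.4713,.0266,.26,np.radians(-107))
```

```text
t 3.87 p [ 0.4763 -0.2638  0.2582] yaw -71.2 tilt x [ 0.008 -0.005 -1.   ] j6 0.65 j1 -0.59 w 0.208 F [ 1.3 -0.  -2.4] M [-0.07  0.07 -0.02]
shift [  -3.4   88.8 -276.5] twist 0.624 rows>= 7.0
```

carry_out:
  commands:
    - [[0,9,-28,0],[0,9,-28,0],[0,9,-28,0],[0,9,-28,0],[0,9,-28,0]]

```text
t: 4.28
tool_pos: [0.4713, -0.1153, 0.2516]
eef_rot: [0.968, 1.342, -0.972]
force: [1.1, -0.4, -2.5]
grip_width: 0.208
```

carry_out:
  commands:
    - [[0,9,-28,0],[0,9,-28,0],[0,9,-28,0],[0,9,-28,0],[0,9,-25,0]]

```text
t: 4.7
tool_pos: [0.4662, 0.0365, 0.2445]
eef_rot: [0.965, 1.354, -0.979]
force: [-0.3, -0.0, -2.0]
grip_width: 0.21
```

carry_out:
  commands:
    - [[0,0,0,0.1],[0,0,0,0.12],[0,0,0,0.12],[0,0,0,0.12],[0,0,0,0.12]]

```text
t: 5.12
tool_pos: [0.4623, 0.0426, 0.2376]
eef_rot: [1.392, 1.084, -1.43]
force: [-0.4, -0.1, -2.4]
grip_width: 0.211
```

carry_out:
  commands:
    - [[0,0,0,0.04],[0,0,0,0],[0,0,0,0]]

```text
t: 5.37
tool_pos: [0.4604, 0.0428, 0.2339]
eef_rot: [1.422, 1.061, -1.472]
force: [0.5, -0.7, -2.4]
grip_width: 0.211
```

Run:
```python
from h import *
go(.4713,.0266,.26,np.radians(-107))
c=manip.camera_model('wrist');I,D=manip.capture('wrist');s=manip.read_state();np.savez('pics/w3.npz',I=I,D=D,p=s['tool_pos'],r=s['eef_rot'],**c)
cv2.imwrite('pics/w3.png',I[:,:,::-1])
P=pts(c,D);q=(P[...,2]>.116)&(P[...,2]<.135)&(np.hypot(P[...,0]-.585,P[...,1]-.0615)<.03)
print('top z',np.median(P[q][:,2]),q.sum())
ct=max(cv2.findContours(np.uint8(q),0,1)[0],key=cv2.contourArea);rc=cv2.minAreaRect(ct);print(rc)
W=np.array([cast(c,u,v,.123)[:2] for u,v in cv2.boxPoints(rc)]);e=W-np.roll(W,1,0)
print('head',W.mean(0),np.linalg.norm(e,axis=1),np.degrees(np.arctan2(e[:,1],e[:,0]))%90)
```

```text
t 5.37 p [0.4604 0.0428 0.2339] yaw -108.4 tilt x [-0.034  0.    -0.999] j6 1.88 j1 -0.01 w 0.211 F [ 0.5 -0.7 -2.4] M [0.11 0.13 0.01]
shift [-26.4  14.6  12.2] twist -0.025 rows>= 1.0
top z 0.1234994168079464 1544
((153.4120635986328, 26.005172729492188), (42.33857727050781, 39.226314544677734), 86.633544921875)
head [0.58386946 0.06262213] [0.02095617 0.02121565 0.02087417 0.02197915] [68.6189805  74.6760726  70.69897301 74.71590951]
```

View pics/w3.png

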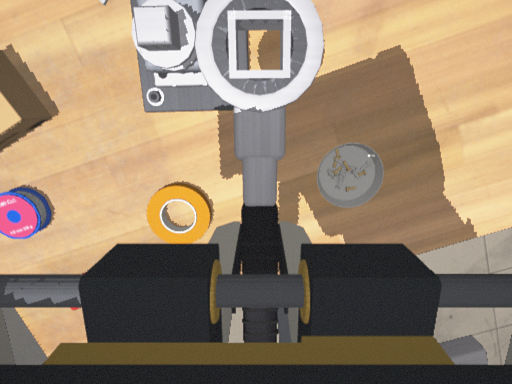

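carry_out:
  commands:
    - [[-14,7,6,-0.01],[-14,7,6,0],[0,0,0,0],[0,0,0,0]]

```text
t: 5.75
tool_pos: [0.47, 0.0267, 0.26]
eef_rot: [1.407, 1.075, -1.463]
force: [0.0, -0.2, -2.1]
grip_width: 0.205
```

Run:
```python
from h import *
go(.4713,.0266,.26,np.radians(-107.5))
```

```text
t 5.75 p [0.47   0.0267 0.26  ] yaw -107.4 tilt x [-0.039  0.001 -0.999] j6 1.83 j1 -0.04 w 0.205 F [ 0.  -0.2 -2.1] M [0.11 0.13 0.01]
shift [-0.1  1.3 -0.3] twist 0.001 rows>= 1.0
```

carry_out:
  commands:
    - [[0,0,0,0],[0,0,0,0],[0,0,0,0]]

```text
t: 6.0
tool_pos: [0.4689, 0.0274, 0.2581]
eef_rot: [1.405, 1.077, -1.464]
force: [-1.1, 0.2, -2.7]
grip_width: 0.211
```

Run:
```python
from h import *
go(.4713,.0266,.26,np.radians(-107.5))
```

```text
t 6.0 p [0.4689 0.0274 0.2581] yaw -107.4 tilt x [-0.042  0.001 -0.999] j6 1.83 j1 -0.04 w 0.211 F [-1.1  0.2 -2.7] M [0.09 0.1  0.01]
shift [-2.   2.5  0. ] twist 0.003 rows>= 1.0
```

carry_out:
  commands:
    - [[-40,0,0,0],[-40,0,0,0]]

```text
t: 6.17
tool_pos: [0.4692, 0.0278, 0.3322]
eef_rot: [1.395, 1.088, -1.477]
force: [1.1, -1.0, -2.7]
grip_width: 0.208
```

Run:
```python
from h import *
go(.4713,.0266,.26,np.radians(-107.5))
```

```text
t 6.17 p [0.4692 0.0278 0.3322] yaw -107.3 tilt x [-0.058  0.002 -0.998] j6 1.83 j1 -0.04 w 0.208 F [ 1.1 -1.  -2.7] M [ 0.08 -0.01 -0.  ]
shift [72.   6.4 -0.6] twist 0.004 rows>= 2.0
```

carry_out:
  commands:
    - [[41,0,0,0],[41,0,0,0]]

```text
t: 6.33
tool_pos: [0.4696, 0.0283, 0.2616]
eef_rot: [1.406, 1.076, -1.46]
force: [-0.5, -0.1, -4.7]
grip_width: 0.207
```

Run:
```python
from h import *
go(.4713,.0266,.26,np.radians(-107.5))
```

```text
t 6.33 p [0.4696 0.0283 0.2616] yaw -107.2 tilt x [-0.038  0.001 -0.999] j6 1.83 j1 -0.04 w 0.207 F [-0.5 -0.1 -4.7] M [ 0.1   0.13 -0.01]
shift [1.6 2.2 1.1] twist 0.004 rows>= 1.0
```

carry_out:
  commands:
    - [[0,-40,0,0],[0,-40,0,0]]

```text
t: 6.5
tool_pos: [0.3931, 0.0516, 0.2544]
eef_rot: [1.397, 1.085, -1.475]
force: [-0.0, 0.4, -1.9]
grip_width: 0.205
```

Run:
```python
from h import *
go(.4713,.0266,.26,np.radians(-107.5))
```

```text
t 6.5 p [0.3931 0.0516 0.2544] yaw -107.3 tilt x [-0.055  0.001 -0.999] j6 1.88 j1 0.01 w 0.205 F [-0.   0.4 -1.9] M [0.06 0.08 0.01]
shift [-9.9 81.7  0.7] twist 0.003 rows>= 2.0
```

carry_out:
  commands:
    - [[0,40,0,0],[0,40,0,0]]

```text
t: 6.67
tool_pos: [0.4465, 0.0311, 0.241]
eef_rot: [1.375, 1.11, -1.499]
force: [1.9, 0.5, -0.7]
grip_width: 0.207
```

Run:
```python
from h import *
go(.4713,.0266,.26,np.radians(-107.5))
```

```text
t 6.67 p [0.4465 0.0311 0.241 ] yaw -107.0 tilt x [-0.088  0.002 -0.996] j6 1.84 j1 -0.03 w 0.207 F [ 1.9  0.5 -0.7] M [ 0.06 -0.17  0.01]
shift [-21.1  23.3  -2.4] twist 0.008 rows>= 1.0
```

carry_out:
  commands:
    - [[-15,5,0,0],[-15,5,0,0],[-15,5,0,0],[-15,5,0,0],[-15,5,0,0]]

```text
t: 7.08
tool_pos: [0.4773, 0.0232, 0.3085]
eef_rot: [1.365, 1.12, -1.51]
force: [-0.2, 0.1, -3.5]
grip_width: 0.206
```

Run:
```python
from h import *
go(.4713,.0266,.26,np.radians(-107.5))
```

```text
t 7.08 p [0.4773 0.0232 0.3085] yaw -106.9 tilt x [-0.102  0.002 -0.995] j6 1.82 j1 -0.05 w 0.206 F [-0.2  0.1 -3.5] M [0.07 0.08 0.01]
shift [48.9 -1.9 -2.8] twist 0.010 rows>= 2.0
```

carry_out:
  commands:
    - [[-15,0,0,0],[-15,0,0,0],[-15,0,0,0]]

```text
t: 7.33
tool_pos: [0.4821, 0.0236, 0.3536]
eef_rot: [1.363, 1.122, -1.512]
force: [-0.3, 0.1, -2.6]
grip_width: 0.209
```

Run:
```python
from h import *
go(.4713,.0266,.26,np.radians(-107.5))
```

```text
t 7.33 p [0.4821 0.0236 0.3536] yaw -106.9 tilt x [-0.105  0.002 -0.994] j6 1.82 j1 -0.05 w 0.209 F [-0.3  0.1 -2.6] M [0.1  0.01 0.02]
shift [94.2 -1.7 -2.4] twist 0.011 rows>= 3.0
```

carry_out:
  commands:
    - [[41,0,0,0],[41,0,0,0],[20,0,0,0],[0,0,0,0]]

```text
t: 7.67
tool_pos: [0.473, 0.0247, 0.2526]
eef_rot: [1.367, 1.117, -1.502]
force: [-0.1, -0.1, -3.1]
grip_width: 0.215
```

Run:
```python
from h import *
go(.4713,.0266,.26,np.radians(-107.5))
```

```text
t 7.67 p [0.473  0.0247 0.2526] yaw -106.8 tilt x [-0.096  0.002 -0.995] j6 1.82 j1 -0.05 w 0.215 F [-0.1 -0.1 -3.1] M [ 0.07  0.15 -0.01]
shift [-7.2 -2.8 -1.2] twist 0.012 rows>= 1.0
```

carry_out:
  commands:
    - [[0,12,28,0],[0,12,28,0],[0,12,28,0],[0,12,28,0],[0,12,28,0]]

```text
t: 8.08
tool_pos: [0.4905, -0.127, 0.2526]
eef_rot: [1.36, 1.125, -1.497]
force: [0.7, -0.1, -2.2]
grip_width: 0.212
```

carry_out:
  commands:
    - [[10,6,25,0],[20,0,10,0],[25,0,0,0],[20,0,0,0],[10,0,0,0]]

```text
t: 8.5
tool_pos: [0.4821, -0.1714, 0.173]
eef_rot: [1.366, 1.109, -1.493]
force: [-0.2, 0.1, -2.6]
grip_width: 0.207
```

Run:
```python
from h import *
go(.485,-.16,.12,np.radians(-107.5))
```

```text
t 8.5 p [ 0.4821 -0.1714  0.173 ] yaw -106.5 tilt x [-0.086 -0.003 -0.996] j6 1.47 j1 -0.42 w 0.207 F [-0.2  0.1 -2.6] M [0.09 0.09 0.01]
shift [ 52.6   3.9 -13.2] twist 0.017 rows>= 2.0
```

carry_out:
  commands:
    - [[20,0,0,0],[20,0,0,0],[10,0,0,0],[6,0,0,0]]

```text
t: 8.83
tool_pos: [0.4793, -0.1718, 0.1176]
eef_rot: [1.366, 1.107, -1.491]
force: [0.1, 0.4, -2.3]
grip_width: 0.21
```

carry_out:
  commands:
    - [[4,0,0,0],[4,0,0,0],[4,0,0,0]]

```text
t: 9.08
tool_pos: [0.4796, -0.1719, 0.1065]
eef_rot: [1.366, 1.106, -1.489]
force: [0.9, -0.4, -2.6]
grip_width: 0.206
```

Run:
```python
from h import *
go(.485,-.16,.12,np.radians(-107.5))
```

```text
t 9.08 p [ 0.4796 -0.1719  0.1065] yaw -106.4 tilt x [-0.082 -0.006 -0.997] j6 1.48 j1 -0.42 w 0.206 F [ 0.9 -0.4 -2.6] M [0.07 0.09 0.07]
shift [-14.    0.8 -12.6] twist 0.019 rows>= 1.0
```

carry_out:
  commands:
    - [[4,0,0,0],[4,0,0,0],[4,0,0,0]]

```text
t: 9.33
tool_pos: [0.4795, -0.1722, 0.0951]
eef_rot: [1.367, 1.103, -1.487]
force: [-3.5, 0.2, 2.9]
grip_width: 0.208
```

carry_out:
  commands:
    - [[4,0,0,0],[4,0,0,0],[4,0,0,0]]

```text
t: 9.58
tool_pos: [0.48, -0.1729, 0.0875]
eef_rot: [1.367, 1.1, -1.486]
force: [-13.9, 13.7, 76.0]
grip_width: 0.209
```

Run:
```python
from h import *
go(.485,-.16,.12,np.radians(-107.5))
```

```text
t 9.58 p [ 0.48   -0.1729  0.0875] yaw -106.5 tilt x [-0.077 -0.008 -0.997] j6 1.48 j1 -0.42 w 0.209 F [-13.9  13.7  76. ] M [ 2.9   2.99 -0.16]
shift [-32.9  -1.2 -12.8] twist 0.018 rows>= 1.0
```

carry_out:
  commands:
    - [[-3,0,0,0],[-3,0,0,0],[-10,0,0,0],[-20,0,0,0],[-20,0,0,0]]

```text
t: 10.0
tool_pos: [0.4833, -0.1719, 0.1435]
eef_rot: [1.367, 1.104, -1.488]
force: [0.5, 0.1, -2.6]
grip_width: 0.207
```

```bash
cat >> h.py <<'E'
def ring():
    """ring top plane in world and tool, ring centre in tool frame"""
    s=manip.read_state();c=manip.camera_model('wrist');I,D=manip.capture('wrist')
    P=pts(c,D);Rt=Ro.from_rotvec(s['eef_rot']).as_matrix();p=np.array(s['tool_pos']);Q=(P-p)@Rt
    zone=np.zeros(D.shape,bool);zone[:115,180:340]=True
    q=zone&(Q[...,0]<.1)&(Q[...,0]>.04)&(D>0);q&=abs(Q[...,0]-np.median(Q[q][:,0]))<.006
    X=P[q];A=np.c_[X[:,:2]-X[:,:2].mean(0),np.ones(len(X))];k=np.linalg.lstsq(A,X[:,2],rcond=None)[0]
    cs=cv2.findContours(np.uint8(q),cv2.RETR_CCOMP,1)
    ct=max(cs[0],key=cv2.contourArea)[:,0];ct=ct[(ct[:,1]>2)&(ct[:,1]<85)]
    Z=Q[ct[:,1],ct[:,0]][:,1:];B=np.c_[2*Z,np.ones(len(Z))];w=np.linalg.lstsq(B,(Z**2).sum(1),rcond=None)[0]
    cen=np.array([np.median(Q[q][:,0]),*w[:2]])
    n=np.array([-k[0],-k[1],1]);n/=np.linalg.norm(n);W=p+Rt@cen
    print('ring slopes world',k[:2].round(3),'centre tool',cen.round(4),'R',np.sqrt(w[2]+w[:2]@w[:2]).round(4),'top centre world',W.round(4),'underside',(W-.02*n).round(4))
    return I,D,c
E
python3 - <<'E'
from h import *
go(.4713,.0266,.26,np.radians(-107.5))
I,D,c=ring();cv2.imwrite('pics/w4.png',I[:,:,::-1])
E
```

```text
t 10.0 p [ 0.4833 -0.1719  0.1435] yaw -106.5 tilt x [-0.081 -0.006 -0.997] j6 1.48 j1 -0.42 w 0.207 F [ 0.5  0.1 -2.6] M [ 0.07  0.01 -0.05]
shift [-116.4  -76.8 -183.6] twist 0.018 rows>= 6.0
ring slopes world [-0.026  0.002] centre tool [ 0.0646  0.0968 -0.0008] R 0.0293 top centre world [ 0.5708 -0.1992  0.0718] underside [ 0.5703 -0.1991  0.0518]
```

carry_out:
  commands:
    - [[-30,0,0,0.009],[-30,-6,-15,0.009],[-25,-9,-28,0],[-14,-9,-32,0],[-6,-9,-32,0]]

```text
t: 10.47
tool_pos: [0.4935, -0.0607, 0.2538]
eef_rot: [1.387, 1.084, -1.504]
force: [1.2, -0.9, -3.1]
grip_width: 0.209
```

carry_out:
  commands:
    - [[-6,-9,-32,0],[-6,-9,-32,0],[-6,-9,-32,0],[-2,-6,-20,0]]

```text
t: 10.8
tool_pos: [0.4992, 0.0668, 0.274]
eef_rot: [1.389, 1.082, -1.502]
force: [0.2, -0.7, -2.7]
grip_width: 0.212
```

Run:
```python
from h import *
go(.4974,.0907,.245,np.radians(-107.5))
```

```text
t 10.8 p [0.4992 0.0668 0.274 ] yaw -108.0 tilt x [-0.073 -0.007 -0.997] j6 1.93 j1 0.04 w 0.212 F [ 0.2 -0.7 -2.7] M [ 0.03  0.06 -0.03]
shift [ 28.8  -7.1 -23. ] twist -0.009 rows>= 1.0
```

carry_out:
  commands:
    - [[8,-3,-10,-0.009],[8,-3,-8,0],[4,0,-2,0],[0,0,0,0]]

```text
t: 11.13
tool_pos: [0.4975, 0.0927, 0.2519]
eef_rot: [1.38, 1.09, -1.491]
force: [0.1, -0.1, -1.6]
grip_width: 0.212
```

Run:
```python
from h import *
go(.4974,.0907,.245,np.radians(-107.5))
I,D,c=ring();np.savez('pics/w5.npz',I=I,D=D,**c)
P=pts(c,D);q=(P[...,2]>.112)&(P[...,2]<.132)&(np.hypot(P[...,0]-.585,P[...,1]-.0615)<.03)
X=P[q];print(q.sum(),X.min(0),X.max(0),X.mean(0)) if q.any() else None
cv2.imwrite('pics/w5.png',cv2.resize(I[:130,160:360],None,fx=3,fy=3,interpolation=2)[:,:,::-1])
```

```text
t 11.13 p [0.4975 0.0927 0.2519] yaw -107.2 tilt x [-0.072 -0.007 -0.997] j6 1.96 j1 0.09 w 0.212 F [ 0.1 -0.1 -1.6] M [0.04 0.1  0.04]
shift [6.9 0.9 1.7] twist 0.005 rows>= 1.0
ring slopes world [-0.022 -0.004] centre tool [ 0.0649  0.0969 -0.001 ] R 0.0293 top centre world [0.5854 0.0644 0.1806] underside [0.585  0.0643 0.1606]
1016 [0.57536874 0.05119058 0.11895365] [0.59719087 0.07537363 0.12673616] [0.58603801 0.06360467 0.12348621]
```

View pics/w5.png

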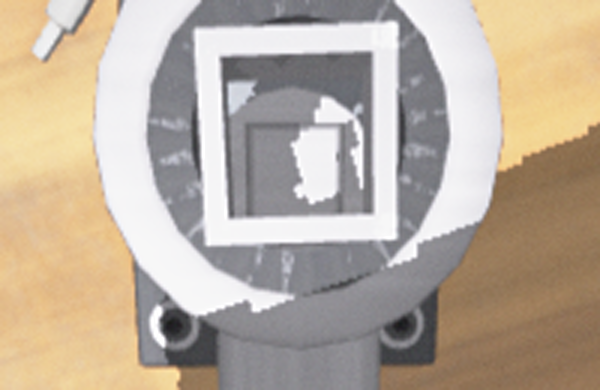

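The head shows through the socket, centred at column 297 of the crop against the socket's 296–298, and square with it. I'm lowering now.

carry_out:
  commands:
    - [[8,0.4,0,0],[10,0.5,0,0],[8,0.4,0,0],[4,0.3,0,0]]

```text
t: 11.52
tool_pos: [0.4975, 0.089, 0.2199]
eef_rot: [1.384, 1.087, -1.493]
force: [-0.9, -0.3, -3.1]
grip_width: 0.207
```

Run:
```python
from h import *
go(.4974,.0907,.245,np.radians(-107.5))
I,D,c=ring()
```

```text
t 11.52 p [0.4975 0.089  0.2199] yaw -107.5 tilt x [-0.071 -0.007 -0.997] j6 1.96 j1 0.09 w 0.207 F [-0.9 -0.3 -3.1] M [ 0.06  0.08 -0.05]
shift [-25.1  -2.2  -0.9] twist 0.001 rows>= 1.0
ring slopes world [-0.021 -0.004] centre tool [ 0.0649  0.0969 -0.001 ] R 0.0293 top centre world [0.5853 0.0603 0.1488] underside [0.5849 0.0602 0.1288]
```

carry_out:
  commands:
    - [[0,-0.6,-2.4,0],[0,0,0,0]]

```text
t: 11.73
tool_pos: [0.4974, 0.0911, 0.2187]
eef_rot: [1.383, 1.087, -1.496]
force: [-0.0, 1.1, -3.2]
grip_width: 0.206
```

Run:
```python
from h import *
go(.4974,.0907,.245,np.radians(-107.5))
I,D,c=ring()
cv2.imwrite('pics/w6.png',cv2.resize(I[:130,160:360],None,fx=3,fy=3,interpolation=2)[:,:,::-1])
```

```text
t 11.73 p [0.4974 0.0911 0.2187] yaw -107.5 tilt x [-0.073 -0.007 -0.997] j6 1.97 j1 0.09 w 0.206 F [-0.   1.1 -3.2] M [ 0.04  0.07 -0.05]
shift [-26.2  -1.6   1.1] twist -0.000 rows>= 1.0
ring slopes world [-0.022 -0.004] centre tool [ 0.0649  0.0969 -0.001 ] R 0.0293 top centre world [0.5851 0.0623 0.1474] underside [0.5846 0.0622 0.1274]
```

View pics/w6.png

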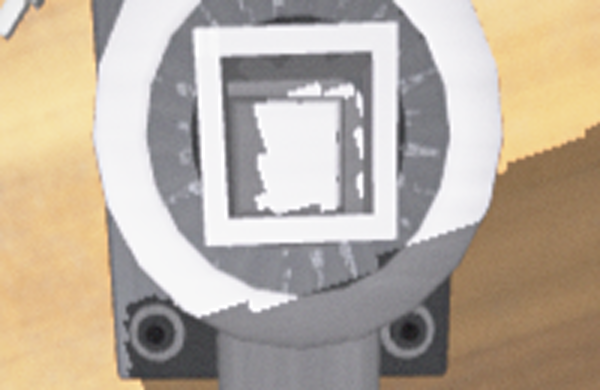

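carry_out:
  commands:
    - [[4,0.2,-0.5,0],[4,0.2,0,0],[4,0.2,0,0]]

```text
t: 12.03
tool_pos: [0.498, 0.0915, 0.2075]
eef_rot: [1.385, 1.086, -1.493]
force: [-3.8, 0.5, 3.1]
grip_width: 0.209
```

carry_out:
  commands:
    - [[4,0.2,0,0],[4,0.2,0,0],[3,0.2,0,0]]

```text
t: 12.28
tool_pos: [0.4976, 0.0915, 0.1951]
eef_rot: [1.385, 1.087, -1.492]
force: [1.0, 0.0, -2.1]
grip_width: 0.208
```

Run:
```python
from h import *
go(.4974,.0907,.245,np.radians(-107.5))
I,D,c=ring()
```

```text
t 12.28 p [0.4976 0.0915 0.1951] yaw -107.5 tilt x [-0.07  -0.007 -0.998] j6 1.97 j1 0.09 w 0.208 F [ 1.   0.  -2.1] M [0.26 0.03 0.12]
shift [-49.7  -3.1   2.2] twist 0.001 rows>= 2.0
ring slopes world [-0.019 -0.003] centre tool [ 0.0649  0.0968 -0.0012] R 0.0292 top centre world [0.5854 0.0631 0.1241] underside [0.5851 0.063  0.1041]
```

carry_out:
  commands:
    - [[2,0.2,0,0],[2,0.1,0,0]]

```text
t: 12.5
tool_pos: [0.4976, 0.0914, 0.1903]
eef_rot: [1.384, 1.087, -1.493]
force: [0.4, 0.7, -2.7]
grip_width: 0.212
```

carry_out:
  commands:
    - [[2,0,0,0]]

```text
t: 12.58
tool_pos: [0.4976, 0.0914, 0.1883]
eef_rot: [1.385, 1.087, -1.492]
force: [-1.4, 1.5, 2.3]
grip_width: 0.209
```

Run:
```python
from h import *
go(.4974,.0907,.245,np.radians(-107.5))
I,D,c=ring()
```

```text
t 12.58 p [0.4976 0.0914 0.1883] yaw -107.5 tilt x [-0.07  -0.007 -0.998] j6 1.97 j1 0.09 w 0.209 F [-1.4  1.5  2.3] M [0.28 0.07 0.04]
shift [-56.6  -3.6   2.3] twist 0.001 rows>= 2.0
ring slopes world [ 0.007 -0.011] centre tool [ 0.0631  0.0967 -0.0012] R 0.0293 top centre world [0.5855 0.0631 0.1191] underside [0.5856 0.0628 0.0991]
```

carry_out:
  commands:
    - [[0,0.4,9,-0.1],[0,0.5,9.2,-0.1],[0,0.5,9.2,-0.1],[0,0.5,9.2,-0.1]]

```text
t: 12.97
tool_pos: [0.4933, 0.0543, 0.1891]
eef_rot: [1.092, 1.307, -1.183]
force: [0.4, -3.8, 0.9]
grip_width: 0.208
```

```bash
cat >> h.py <<'E'
AX=np.array([.5855,.063])
def st(ax=AX):
    s=manip.read_state();R=Ro.from_rotvec(s['eef_rot']).as_matrix();p=np.array(s['tool_pos']);F=np.array(s['force']);M=np.array(s['ft_torque'])
    yaw=np.arctan2(R[1,2],R[0,2]);d=p[:2]-ax;r=np.hypot(*d);th=np.arctan2(-d[1],-d[0])
    tq=d[0]*F[1]-d[1]*F[0]
    print('t %.2f p %s r %.1f wrench yaw(pos) %.1f tool %.1f tilt %s F %s M %s Ftan*r %.2f Mz+ %.2f j6 %.2f j1 %.2f'%(s['t'],p.round(4),r*1e3,np.degrees(th),np.degrees(yaw)+90,R[:2,0].round(3),F.round(1),M.round(2),tq,tq+M[2],s['joints'][5],s['joints'][0]))
E
python3 -c "
from h import *
st();ring()"
```

```text
t 12.97 p [0.4933 0.0543 0.1891] r 92.6 wrench yaw(pos) 5.4 tool 6.2 tilt [-0.071 -0.008] F [ 0.4 -3.8  0.9] M [-0.78 -0.18 -0.45] Ftan*r 0.36 Mz+ -0.09 j6 1.49 j1 0.02
ring slopes world [0.004 0.015] centre tool [0.0632 0.097  0.0006] R 0.0292 top centre world [0.5851 0.0636 0.1192] underside [0.5851 0.0639 0.0992]
```

carry_out:
  commands:
    - [[0,0.5,9.2,-0.1],[0,0.5,9.2,-0.1],[0,0.5,9.2,-0.1],[0,0.5,9.2,-0.1],[0,0.5,9.2,-0.1]]

```text
t: 13.43
tool_pos: [0.5109, 0.0067, 0.1897]
eef_rot: [0.704, 1.499, -0.772]
force: [3.5, -1.2, -1.8]
grip_width: 0.209
```

```bash
python3 -c "
from h import *
st()"
```

```text
t 13.43 p [0.5109 0.0067 0.1897] r 93.5 wrench yaw(pos) 37.1 tool 36.2 tilt [-0.068 -0.012] F [ 3.5 -1.2 -1.8] M [-0.29 -0.43 -0.27] Ftan*r 0.28 Mz+ 0.01 j6 0.88 j1 -0.07
```

carry_out:
  commands:
    - [[0,0.5,9.2,-0.1],[0,0.5,9.2,-0.1],[0,0.5,9.2,-0.1],[0,0.5,9.2,-0.1]]

```text
t: 13.77
tool_pos: [0.5407, -0.0211, 0.1891]
eef_rot: [0.388, 1.588, -0.436]
force: [1.6, 0.4, -3.2]
grip_width: 0.205
```

```bash
python3 -c "
from h import *
st();ring()"
```

```text
t 13.77 p [ 0.5407 -0.0211  0.1891] r 95.3 wrench yaw(pos) 61.9 tool 60.0 tilt [-0.062 -0.014] F [ 1.6  0.4 -3.2] M [-0.11 -0.54 -0.24] Ftan*r 0.11 Mz+ -0.13 j6 0.42 j1 -0.12
ring slopes world [-0.046  0.047] centre tool [0.0647 0.0979 0.0001] R 0.0293 top centre world [0.5854 0.0627 0.1203] underside [0.5845 0.0637 0.1003]
```

carry_out:
  commands:
    - [[0.3,0.6,-9.2,0.1],[0.3,0.6,-9.2,0.1],[0.3,0.6,-9.2,0.1],[0.3,0.6,-9.2,0.1],[0.3,0.5,-9.2,0.1]]

```text
t: 14.23
tool_pos: [0.5072, 0.0116, 0.1883]
eef_rot: [0.78, 1.466, -0.852]
force: [-1.3, 5.3, -0.4]
grip_width: 0.208
```

```bash
python3 -c "
from h import *
st()"
```

```text
t 14.23 p [0.5072 0.0116 0.1883] r 93.6 wrench yaw(pos) 33.3 tool 30.3 tilt [-0.066 -0.013] F [-1.3  5.3 -0.4] M [ 1.05 -0.14  0.6 ] Ftan*r -0.48 Mz+ 0.12 j6 0.99 j1 -0.06
```

carry_out:
  commands:
    - [[0.3,0.5,-9.2,0.1],[0.3,0.5,-9.2,0.1],[0.3,0.5,-9.2,0.1],[0.3,0.5,-9.2,0.1],[0.3,0.5,-9.2,0.1]]

```text
t: 14.65
tool_pos: [0.4924, 0.0606, 0.1879]
eef_rot: [1.172, 1.248, -1.265]
force: [1.0, 6.4, -1.5]
grip_width: 0.211
```

```bash
python3 -c "
from h import *
st()"
```

```text
t 14.65 p [0.4924 0.0606 0.1879] r 93.1 wrench yaw(pos) 1.5 tool -0.1 tilt [-0.066 -0.01 ] F [ 1.   6.4 -1.5] M [ 1.11 -0.33  0.62] Ftan*r -0.60 Mz+ 0.02 j6 1.61 j1 0.03
```

carry_out:
  commands:
    - [[0.3,0.5,-9.6,0.09],[0.3,0.5,-9.6,0.09],[0.3,0.5,-9.6,0.09],[0.3,0.5,-9.5,0.095]]

```text
t: 14.98
tool_pos: [0.4995, 0.1009, 0.1868]
eef_rot: [1.447, 1.024, -1.551]
force: [3.0, -2.3, -1.8]
grip_width: 0.214
```

```bash
python3 -c "
from h import *
st()"
```

```text
t 14.98 p [0.4995 0.1009 0.1868] r 94.0 wrench yaw(pos) -23.8 tool -22.5 tilt [-0.063 -0.01 ] F [ 3.  -2.3 -1.8] M [-0.33 -0.55  0.07] Ftan*r 0.09 Mz+ 0.16 j6 2.08 j1 0.11
```

carry_out:
  commands:
    - [[0.3,0.5,-9.5,0.1],[0.3,0.5,-9.5,0.1],[0.3,0.5,-9.5,0.1],[0.3,0.5,-9.5,0.1]]

```text
t: 15.32
tool_pos: [0.5217, 0.1342, 0.1845]
eef_rot: [1.731, 0.713, -1.843]
force: [2.7, -1.2, -3.2]
grip_width: 0.21
```

```bash
python3 -c "
from h import *
st();ring()"
```

```text
t 15.32 p [0.5217 0.1342 0.1845] r 95.6 wrench yaw(pos) -48.1 tool -47.1 tilt [-0.059 -0.011] F [ 2.7 -1.2 -3.2] M [ 0.32 -0.58  0.4 ] Ftan*r -0.12 Mz+ 0.28 j6 2.56 j1 0.17
ring slopes world [-0.004 -0.039] centre tool [ 0.065   0.0965 -0.0021] R 0.0293 top centre world [0.585  0.0642 0.1164] underside [0.585  0.0634 0.0964]
```

carry_out:
  commands:
    - [[0,0.5,9.2,-0.1],[0,0.5,9.2,-0.1],[0,0.5,9.2,-0.1],[0,0.5,9.2,-0.1],[0,0.5,9.2,-0.1]]

```text
t: 15.78
tool_pos: [0.4967, 0.0959, 0.1859]
eef_rot: [1.394, 1.067, -1.491]
force: [4.1, -6.3, -1.8]
grip_width: 0.209
```

carry_out:
  commands:
    - [[0,0.5,9.2,-0.1],[0,0.5,9.2,-0.1],[0,0.5,9.2,-0.1],[0,0.5,9.2,-0.1],[0,0.5,9.2,-0.1]]

```text
t: 16.2
tool_pos: [0.493, 0.0457, 0.1874]
eef_rot: [1.021, 1.332, -1.101]
force: [1.7, -2.8, -4.4]
grip_width: 0.206
```

```bash
python3 -c "
from h import *
st()"
```

```text
t 16.20 p [0.493  0.0457 0.1874] r 94.1 wrench yaw(pos) 10.6 tool 11.8 tilt [-0.055 -0.017] F [ 1.7 -2.8 -4.4] M [-0.44 -0.26 -0.32] Ftan*r 0.29 Mz+ -0.03 j6 1.38 j1 0.00
```

carry_out:
  commands:
    - [[0,0.5,9.2,-0.1],[0,0.5,9.2,-0.1],[0,0.5,9.2,-0.1],[0,0.5,9.2,-0.1],[0,0.5,9.2,-0.1]]

```text
t: 16.62
tool_pos: [0.5146, 0.0004, 0.188]
eef_rot: [0.634, 1.504, -0.694]
force: [4.9, -2.0, -4.3]
grip_width: 0.209
```

```bash
python3 -c "
from h import *
st();ring()"
```

```text
t 16.62 p [5.146e-01 4.000e-04 1.880e-01] r 94.6 wrench yaw(pos) 41.4 tool 41.5 tilt [-0.048 -0.02 ] F [ 4.9 -2.  -4.3] M [-0.53 -0.63 -0.43] Ftan*r 0.45 Mz+ 0.01 j6 0.78 j1 -0.08
ring slopes world [-0.021  0.027] centre tool [0.0653 0.0977 0.0007] R 0.0293 top centre world [0.585  0.0634 0.118 ] underside [0.5845 0.0639 0.098 ]
```

carry_out:
  commands:
    - [[1,0.6,9.2,-0.1],[1,0.6,9.2,-0.1],[1,0.6,9.2,-0.1],[1,0.6,9.2,-0.1]]

```text
t: 17.0
tool_pos: [0.5466, -0.0244, 0.1844]
eef_rot: [0.314, 1.58, -0.362]
force: [2.8, -0.7, -1.0]
grip_width: 0.208
```

```bash
python3 -c "
from h import *
st()"
```

```text
t 17.00 p [ 0.5466 -0.0244  0.1844] r 95.6 wrench yaw(pos) 66.0 tool 65.4 tilt [-0.041 -0.022] F [ 2.8 -0.7 -1. ] M [-0.13 -0.81 -0.38] Ftan*r 0.27 Mz+ -0.11 j6 0.33 j1 -0.12
```

carry_out:
  commands:
    - [[0.6,0.6,-9.5,0.1],[0.6,0.6,-9.5,0.1],[0.6,0.6,-9.5,0.1],[0.6,0.6,-9.5,0.1],[0.6,0.5,-9.5,0.1]]

```text
t: 17.42
tool_pos: [0.5104, 0.0045, 0.1829]
eef_rot: [0.703, 1.468, -0.761]
force: [0.9, 4.1, 1.4]
grip_width: 0.206
```

```bash
python3 -c "
from h import *
st();ring()"
```

```text
t 17.42 p [0.5104 0.0045 0.1829] r 95.2 wrench yaw(pos) 37.9 tool 36.4 tilt [-0.037 -0.021] F [0.9 4.1 1.4] M [ 0.78 -0.35  0.39] Ftan*r -0.25 Mz+ 0.13 j6 0.88 j1 -0.07
ring slopes world [0.017 0.041] centre tool [ 0.0631  0.0974 -0.0024] R 0.0293 top centre world [0.585  0.0629 0.1158] underside [0.5853 0.0637 0.0958]
```

carry_out:
  commands:
    - [[0.4,0.5,-9.6,0.095],[0.4,0.5,-9.6,0.095],[0.4,0.5,-9.6,0.095],[0.4,0.5,-9.5,0.1]]

```text
t: 17.8
tool_pos: [0.4928, 0.0409, 0.1825]
eef_rot: [1.009, 1.322, -1.072]
force: [2.1, 1.8, -0.4]
grip_width: 0.21
```

```bash
python3 -c "
from h import *
st()"
```

```text
t 17.80 p [0.4928 0.0409 0.1825] r 95.3 wrench yaw(pos) 13.4 tool 13.1 tilt [-0.034 -0.022] F [ 2.1  1.8 -0.4] M [ 0.29 -0.42  0.24] Ftan*r -0.13 Mz+ 0.11 j6 1.36 j1 -0.00
```

carry_out:
  commands:
    - [[0.4,0.5,-9.5,0.1],[0.4,0.5,-9.5,0.1],[0.4,0.5,-9.5,0.1]]

```text
t: 18.05
tool_pos: [0.4899, 0.0707, 0.1815]
eef_rot: [1.239, 1.174, -1.305]
force: [2.6, 1.7, -1.3]
grip_width: 0.213
```

```bash
python3 -c "
from h import *
st()"
```

```text
t 18.05 p [0.4899 0.0707 0.1815] r 95.9 wrench yaw(pos) -4.6 tool -4.8 tilt [-0.032 -0.022] F [ 2.6  1.7 -1.3] M [ 0.6  -0.35  0.4 ] Ftan*r -0.19 Mz+ 0.22 j6 1.73 j1 0.06
```

carry_out:
  commands:
    - [[0.4,0.5,-9.5,0.1],[0.4,0.5,-9.5,0.1],[0.4,0.5,-9.5,0.1]]

```text
t: 18.3
tool_pos: [0.4964, 0.1004, 0.1803]
eef_rot: [1.463, 0.993, -1.528]
force: [3.5, 2.8, -0.9]
grip_width: 0.211
```

```bash
python3 -c "
from h import *
st();ring()"
```

```text
t 18.30 p [0.4964 0.1004 0.1803] r 96.6 wrench yaw(pos) -22.8 tool -22.8 tilt [-0.029 -0.021] F [ 3.5  2.8 -0.9] M [ 0.68 -0.39  0.5 ] Ftan*r -0.38 Mz+ 0.12 j6 2.10 j1 0.11
ring slopes world [ 0.036 -0.025] centre tool [ 0.0647  0.0968 -0.0025] R 0.0293 top centre world [0.5846 0.0639 0.1137] underside [0.5854 0.0634 0.0937]
```

carry_out:
  commands:
    - [[0.4,0.5,-8.2,0.08],[0.4,0.5,-8.2,0.08]]

```text
t: 18.52
tool_pos: [0.5044, 0.1163, 0.1793]
eef_rot: [1.58, 0.88, -1.645]
force: [0.8, -1.5, -0.6]
grip_width: 0.211
```

```bash
python3 -c "
from h import *
st()"
```

```text
t 18.52 p [0.5044 0.1163 0.1793] r 97.0 wrench yaw(pos) -33.3 tool -32.5 tilt [-0.029 -0.02 ] F [ 0.8 -1.5 -0.6] M [ 0.1  -0.07  0.16] Ftan*r 0.08 Mz+ 0.24 j6 2.29 j1 0.14
```

carry_out:
  commands:
    - [[0.4,0.6,-8.2,0.08],[0.4,0.6,-8.2,0.08]]

```text
t: 18.68
tool_pos: [0.5143, 0.1295, 0.1783]
eef_rot: [1.69, 0.76, -1.757]
force: [-1.8, -1.7, 3.0]
grip_width: 0.211
```

```bash
python3 -c "
from h import *
st();ring()"
```

```text
t 18.68 p [0.5143 0.1295 0.1783] r 97.4 wrench yaw(pos) -43.0 tool -42.0 tilt [-0.03  -0.021] F [-1.8 -1.7  3. ] M [-0.04  0.2   0.11] Ftan*r 0.24 Mz+ 0.35 j6 2.48 j1 0.16
ring slopes world [ 0.035 -0.052] centre tool [ 0.0642  0.0964 -0.0011] R 0.0293 top centre world [0.5847 0.0644 0.1134] underside [0.5854 0.0633 0.0934]
```

carry_out:
  commands:
    - [[0.2,0.6,-8.4,0.08]]

```text
t: 18.82
tool_pos: [0.5202, 0.1355, 0.1779]
eef_rot: [1.743, 0.695, -1.813]
force: [-3.0, -1.3, 3.6]
grip_width: 0.208
```

```bash
python3 -c "
from h import *
st()"
```

```text
t 18.82 p [0.5202 0.1355 0.1779] r 97.6 wrench yaw(pos) -48.0 tool -46.8 tilt [-0.031 -0.021] F [-3.  -1.3  3.6] M [-0.14  0.47  0.02] Ftan*r 0.30 Mz+ 0.32 j6 2.57 j1 0.17
```

carry_out:
  commands:
    - [[0.2,0.6,-8.4,0.08]]

```text
t: 18.9
tool_pos: [0.5262, 0.1407, 0.1775]
eef_rot: [1.793, 0.63, -1.866]
force: [-3.6, -1.1, 4.6]
grip_width: 0.206
```

```bash
python3 -c "
from h import *
st()"
```

```text
t 18.90 p [0.5262 0.1407 0.1775] r 97.7 wrench yaw(pos) -52.7 tool -51.5 tilt [-0.032 -0.022] F [-3.6 -1.1  4.6] M [0.03 0.54 0.08] Ftan*r 0.34 Mz+ 0.42 j6 2.66 j1 0.18
```

carry_out:
  commands:
    - [[0,0.4,9.3,-0.1],[0,0.5,9.3,-0.1],[0.3,0.6,9.3,-0.1],[0.3,0.6,9.3,-0.1],[0.3,0.6,9.3,-0.1]]

```text
t: 19.32
tool_pos: [0.4972, 0.1021, 0.1787]
eef_rot: [1.445, 1.005, -1.517]
force: [1.0, -4.5, 1.6]
grip_width: 0.21
```

carry_out:
  commands:
    - [[0.3,0.5,9.3,-0.1],[0.3,0.5,9.3,-0.1],[0.3,0.5,9.3,-0.1],[0.3,0.5,9.3,-0.1],[0.3,0.5,9.3,-0.1]]

```text
t: 19.73
tool_pos: [0.4905, 0.0509, 0.18]
eef_rot: [1.059, 1.285, -1.124]
force: [2.5, -3.4, -0.5]
grip_width: 0.212
```

```bash
python3 -c "
from h import *
st()"
```

```text
t 19.73 p [0.4905 0.0509 0.18  ] r 95.7 wrench yaw(pos) 7.3 tool 9.2 tilt [-0.029 -0.026] F [ 2.5 -3.4 -0.5] M [-0.63 -0.76 -0.38] Ftan*r 0.35 Mz+ -0.03 j6 1.45 j1 0.02
```

carry_out:
  commands:
    - [[0.3,0.6,9.4,-0.1],[0.3,0.6,9.4,-0.1],[0.3,0.6,9.4,-0.1],[0.3,0.6,9.4,-0.1]]

```text
t: 20.07
tool_pos: [0.5049, 0.0115, 0.1809]
eef_rot: [0.737, 1.439, -0.796]
force: [5.6, 1.2, -1.4]
grip_width: 0.211
```

```bash
python3 -c "
from h import *
st();ring()"
```

```text
t 20.07 p [0.5049 0.0115 0.1809] r 95.6 wrench yaw(pos) 32.5 tool 33.7 tilt [-0.023 -0.029] F [ 5.6  1.2 -1.4] M [ 0.07 -0.86 -0.3 ] Ftan*r 0.19 Mz+ -0.11 j6 0.95 j1 -0.06
ring slopes world [0.024 0.022] centre tool [ 0.0643  0.0975 -0.0001] R 0.0293 top centre world [0.5844 0.0639 0.1131] underside [0.5849 0.0643 0.0931]
```

carry_out:
  commands:
    - [[0.2,0.5,-9.5,0.095],[0.2,0.5,-9.5,0.095],[0.2,0.5,-9.5,0.095],[0.2,0.5,-9.5,0.095]]

```text
t: 20.45
tool_pos: [0.4913, 0.0426, 0.1802]
eef_rot: [1.02, 1.298, -1.079]
force: [2.0, -1.3, -0.8]
grip_width: 0.213
```

```bash
python3 -c "
from h import *
st()"
```

```text
t 20.45 p [0.4913 0.0426 0.1802] r 96.4 wrench yaw(pos) 12.2 tool 12.3 tilt [-0.018 -0.03 ] F [ 2.  -1.3 -0.8] M [-0.29 -0.28  0.36] Ftan*r 0.17 Mz+ 0.53 j6 1.39 j1 0.00
```

carry_out:
  commands:
    - [[0.2,0.5,-7.3,0.08]]

```text
t: 20.53
tool_pos: [0.4899, 0.0498, 0.1799]
eef_rot: [1.081, 1.261, -1.139]
force: [1.2, -0.7, -0.6]
grip_width: 0.211
```

```bash
python3 -c "
from h import *
st()"
```

```text
t 20.53 p [0.4899 0.0498 0.1799] r 96.5 wrench yaw(pos) 7.8 tool 7.6 tilt [-0.018 -0.031] F [ 1.2 -0.7 -0.6] M [-0.08 -0.04  0.49] Ftan*r 0.08 Mz+ 0.57 j6 1.49 j1 0.02
```

carry_out:
  commands:
    - [[0.2,0.5,-7.3,0.08]]

```text
t: 20.62
tool_pos: [0.489, 0.0571, 0.1797]
eef_rot: [1.14, 1.224, -1.199]
force: [1.4, -1.1, -0.6]
grip_width: 0.214
```

```bash
python3 -c "
from h import *
st()"
```

```text
t 20.62 p [0.489  0.0571 0.1797] r 96.7 wrench yaw(pos) 3.5 tool 3.0 tilt [-0.017 -0.031] F [ 1.4 -1.1 -0.6] M [ 0.04 -0.01  0.63] Ftan*r 0.12 Mz+ 0.75 j6 1.58 j1 0.03
```

carry_out:
  commands:
    - [[0.2,0.5,-7.3,0.08]]

```text
t: 20.7
tool_pos: [0.4887, 0.0644, 0.1794]
eef_rot: [1.198, 1.184, -1.258]
force: [0.9, -0.5, 0.9]
grip_width: 0.209
```

```bash
python3 -c "
from h import *
st()"
```

```text
t 20.70 p [0.4887 0.0644 0.1794] r 96.9 wrench yaw(pos) -0.8 tool -1.6 tilt [-0.017 -0.032] F [ 0.9 -0.5  0.9] M [0.21 0.07 0.81] Ftan*r 0.04 Mz+ 0.85 j6 1.68 j1 0.05
```

Measured torque while turning was 0.53, 0.57, 0.75 and 0.85 N m, so the screw is snug at about 0.8. I'm releasing the wrench now.

carry_out:
  commands:
    - [[0,0,0,0],[0,0,0,0],[0,0,0,0]]
  hand: 45

```text
t: 20.95
tool_pos: [0.4889, 0.0639, 0.1802]
eef_rot: [1.193, 1.184, -1.251]
force: [0.3, -1.4, 0.0]
grip_width: 0.373
```

```bash
python3 -c "
from h import *
st();print(manip.read_state()['grip_width'])"
```

```text
t 20.95 p [0.4889 0.0639 0.1802] r 96.6 wrench yaw(pos) -0.5 tool -1.2 tilt [-0.014 -0.034] F [ 0.3 -1.4  0. ] M [-0.2  -0.22  0.05] Ftan*r 0.13 Mz+ 0.18 j6 1.67 j1 0.05
0.37314482976239377
```

carry_out:
  commands:
    - [[-1,0,0,0],[-1,0,0,0],[-1,0,0,0]]

```text
t: 21.2
tool_pos: [0.4884, 0.0631, 0.1832]
eef_rot: [1.19, 1.188, -1.249]
force: [0.3, -0.3, 0.4]
grip_width: 0.48
```

```bash
python3 -c "
from h import *
st();print(manip.read_state()['grip_width']);ring()"
```

```text
t 21.20 p [0.4884 0.0631 0.1832] r 97.1 wrench yaw(pos) -0.1 tool -1.0 tilt [-0.016 -0.033] F [ 0.3 -0.3  0.4] M [0.   0.02 0.  ] Ftan*r 0.03 Mz+ 0.03 j6 1.66 j1 0.05
0.480219569455689
ring slopes world [0.034 0.009] centre tool [ 0.0686  0.0972 -0.0044] R 0.0293 top centre world [0.5846 0.0636 0.113 ] underside [0.5853 0.0637 0.0931]
```

carry_out:
  commands:
    - [[-15,0,0,0],[-25,0,0,0],[-30,0,0,0],[-30,0,0,0],[-10,0,0,0]]

```text
t: 21.67
tool_pos: [0.4883, 0.0666, 0.2946]
eef_rot: [1.185, 1.196, -1.254]
force: [0.5, 1.1, -0.1]
grip_width: 0.484
```

carry_out:
  commands:
    - [[0,-30,0,0],[0,-30,0,0],[0,-20,0,0],[0,0,0,0]]

```text
t: 22.0
tool_pos: [0.4063, 0.068, 0.2996]
eef_rot: [1.188, 1.194, -1.249]
force: [0.4, 0.2, -0.5]
grip_width: 0.486
```

Run:
```python
from h import *
st()
out=[]
for n in('wrist','scene'):
    I,D=manip.capture(n);c=manip.camera_model(n);P=pts(c,D);out.append(I)
    if n=='wrist':
        d=np.hypot(P[...,0]-.585,P[...,1]-.063)
        for a,b,lab in((0,.006,'head top'),(.021,.029,'ring top')):
            q=(d>=a)&(d<b)&(P[...,2]>.08)&(P[...,2]<.14);X=P[q]
            if lab=='ring top':
                X=X[abs(X[:,2]-np.median(X[:,2]))<.004];k=np.linalg.lstsq(np.c_[X[:,:2]-[.585,.063],np.ones(len(X))],X[:,2],rcond=None)[0];print(lab,len(X),k.round(4))
            else: print(lab,q.sum(),np.median(X[:,2]).round(4))
cv2.imwrite('pics/end.png',np.hstack([cv2.resize(out[0],(400,300)),cv2.resize(out[1][150:330,120:360],(400,300))])[:,:,::-1])
```

```text
t 22.00 p [0.4063 0.068  0.2996] r 179.2 wrench yaw(pos) -1.6 tool -0.8 tilt [-0.02  -0.031] F [ 0.4  0.2 -0.5] M [ 0.02  0.01 -0.05] Ftan*r -0.04 Mz+ -0.09 j6 1.67 j1 0.07
head top 0 nan
ring top 15 [-3.3222  0.6239  0.005 ]
  return _methods._mean(a, axis=axis, dtype=dtype,
  ret = ret.dtype.type(ret / rcount)
```

View pics/end.png

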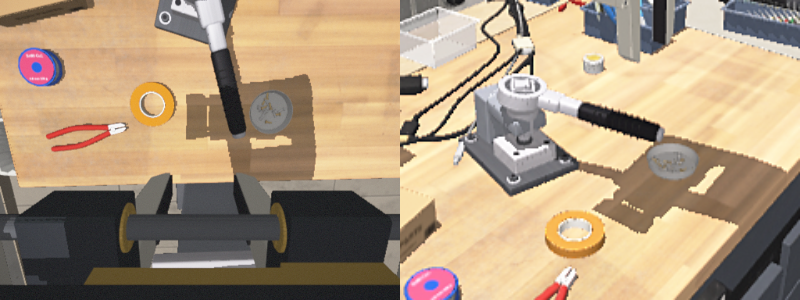

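Run:
```python
from h import *
for n in('top','scene'):
    I,D=manip.capture(n);c=manip.camera_model(n);P=pts(c,D);d=np.hypot(P[...,0]-.585,P[...,1]-.0625)
    X=P[(d>.021)&(d<.028)&(P[...,2]>.1)&(P[...,2]<.13)];k=np.linalg.lstsq(np.c_[X[:,:2]-[.585,.0625],np.ones(len(X))],X[:,2],rcond=None)[0]
    q=(d<.006)&(P[...,2]>.09);H=P[q];print(n,'ring top',len(X),k.round(4),np.median(X[:,2]).round(4),'head top',q.sum(),np.median(H[:,2]).round(4))
    if n=='top':cv2.imwrite('pics/top9.png',cv2.resize(I[110:310,100:380],None,fx=2.5,fy=2.5,interpolation=2)[:,:,::-1])
```

```text
top ring top 315 [0.087  0.0652 0.1156] 0.1158 head top 33 0.1185
scene ring top 137 [0.0966 0.0561 0.1168] 0.1169 head top 13 0.1198
```

View pics/top9.png

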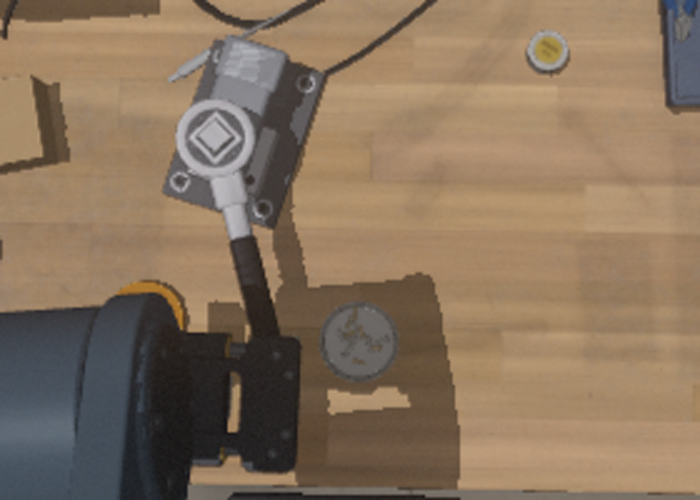

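```bash
python3 -c "
from h import *
st();manip.sign_off()"
```

```text
t 22.20 p [0.4099 0.0679 0.2996] r 175.7 wrench yaw(pos) -1.6 tool -0.8 tilt [-0.018 -0.031] F [-0.8 -0.  -0.1] M [-0.02 -0.02 -0.01] Ftan*r 0.01 Mz+ 0.00 j6 1.67 j1 0.07
the job is handed in; nothing more can be done
```

The wrench is on the screw head, the clamp screw is snug on the block at about 0.8 N m, and I handed the job in at 22 s. It took three driving strokes with ratchet returns between them.

- **Torque:** the last readings while turning were 0.53, 0.57, 0.75 and 0.85 N m, which a straight-line fit puts at about 0.83 at the end. Single readings scatter by about 0.1 N m. The free-running drag averaged about 0.15 N m, as stated, so there is little bias. No reading came near 1.2.
- **Screw travel:** the top camera puts the head about 5.7 mm lower than at the start, in line with contact a little after 5 mm.
- **Wrench seating:** it was fully down during driving. Once released, the handle's weight tilts it about 6°, so the head stands about 3 mm above the ring top instead of 4 mm. The handle also turned back about 15° on the ratchet as I let go.
- **Other loose things:** the tape roll, tin and dish look unmoved in the last pictures, and the robot touches nothing.
- **Deviation:** on the way to the screw the tool tilt drifted, and I levelled the wrench by pressing it on bare bench. That press reached about 78 N at the wrist, under the 120 N limit. I could not tell whether the fingertips also touched the bench then, so I can't rule out that the 40 N limit on the gripper's body was passed.

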